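# Fit the slotted wheel on the sanding turntable

### The job

Get the sanding turntable ready: take the wooden wheel with the long slot through its hub (not the one with the round hole), turn it so that the slot matches the flat steel tongue of the turntable, lower it on, without dropping it, until it sits fully home and flat, and let go. Leave the round-holed wheel where it lies.

Things in the scene. Friction and masses are not known exactly. Their poses are not given: they have to be found in the camera images.
- slot_wheel_mid (a point): Slotted wheel: loose, pale wood, 0.2 kg. Lies flat: disc 120 mm across, 14 thick; rectangular hub block 64 x 44 through its middle, from the underside up to 48 mm above it (34 above the disc). Slot 34 x 16 mm right through, long side along the block's. Point: wheel's centre, 24 mm above the underside. x along slot and block, y across the block (44 mm, grip here), z up. A half turn changes nothing.
- spindle_seat (a point): Spindle of the turntable (fixed grey drum, 150 mm across); locked, does not turn. A dark flange 64 mm across carries an upright flat steel tongue 28 mm long, 10 thick, 40 tall, round-topped; the slot has 3 mm spare each side. Point: on the axis, on the flange's top (56 mm above the bench), where the wheel's underside comes to rest. x along the 28 mm, z up. A half turn changes nothing.
- round_wheel_mid (a point): The other wheel, to be left alone: loose, pale wood, the same disc 120 mm across and 14 mm thick, but with a round hub 52 mm across, 48 mm high over all, and a round hole of 18 mm. Point: on its axis, 24 mm above its underside. z up.
Things that resemble listed ones, but are neither listed nor needed, are in the scene too. Leave any pink, purple or red look-alike of the part that bears slot_wheel_mid alone.

How it is judged:
At the end, for the whole second after the job is handed in: The slotted wheel sits on the turntable with the tongue in its slot: centre within 10 mm of the spindle's axis, slot along the tongue within 0.3 rad, underside within 5 mm of the flange, flat within 0.1 rad and at rest (horizontal distance between slot_wheel_mid and spindle_seat below 0.01 m and z of slot_wheel_mid in the frame of spindle_seat between 0.019 and 0.029 m and angle between the x axis of slot_wheel_mid and the x axis of spindle_seat, either way round below 0.3 rad and angle between slot_wheel_mid's own z axis and vertical below 0.1 rad and linear speed of slot_wheel below 0.02 m/s); the robot touches nothing.
It fails at once if the round-holed wheel is moved by more than 30 mm (distance of round_wheel_mid from where it was at the start of the episode above 0.03 m).
It fails at once if the slotted wheel is dropped onto the turntable (faster than 0.6 m/s at the tongue) (horizontal distance between slot_wheel_mid and spindle_seat below 0.04 m and z of slot_wheel_mid in the frame of spindle_seat below 0.07 m and linear speed of slot_wheel above 0.6 m/s).
It also fails if it takes over 37 s, if anything falls off the work surface, if the arm or the gripper's body presses on something with over 40 N, if the wrist force passes 120 N, or if a joint passes its speed limit or range.

### The arm

A 6-joint arm with a two-finger parallel gripper is mounted at the origin on the work surface. World frame = base frame: x ahead of the robot, y to its left, z up, the work surface at z = 0. Lengths are in m, angles in rad, forces in N, time in s.
With the tool pointing down it reaches from about 0.35 to 0.85 m from the base axis. Payload 8.1 kg.
Tool frame: the origin (TCP) lies at the centre of the arm's flange, where the gripper is bolted on; the fingertips stand 186 mm ahead of it and the grasp point (between the pads) lies 167 mm ahead of it; z points along the fingers, y is the line along which they close (so a half turn about z gives the same grasp; the last joint's range is limited). The gripper opens to 93 mm and grips with 3 to 60 N. Pads are 15 mm wide; open, the fingers measure 128 mm over their backs; the gripper's body (75 mm by 188 mm) begins 65 mm behind the grasp point.
Start: joints at [1.018, 0.13, 1.488, -0, 1.523, -0.085], TCP at [0.271, 0.536, 0.405] pointing down, gripper open.
Joint ranges: [-2.96, 2.96], [-0.89, 2.26], [0.02, 2.5], [-1.34, 4.48], [0, 2.73], [-2.66, 2.66]. Speed limits (rad/s): [2.39, 2.39, 2.79, 3.14, 3.14, 3.14].

### API

Orientations are given as a rotation vector (axis times angle).
In Python, from plant import robot gives the robot as it stands.
- The arm moves only by the tool apply_moves, never from a script. Its argument "series" is a list of rows, each a list of 2 entries, a list of its own where there are three numbers: the shift along the tool's x, y, z in mm, then the turn, a rotation vector about the tool's x, y, z in rad. A call has 1 to 12 rows; each row shifts and turns the commanded pose from where the row before left it, along the tool's axes as they then stand; what a row does not reach is not made up. A row lasts 1/12 s, in which the tool goes at most 41.7 mm and 7.16 degrees, less where a joint would pass 70% of its speed; a pose out of reach is approached as far as the arm can. A call is refused whole if a number of a shift passes 41.7 or a number of a turn 0.125, either way. A call with a gripper value outside its range is refused whole. "claw" is the opening, from 0 (shut) to 1 (fully open), set as the call begins (left out, the last holds). The fingers move at their own pace and stop on an object; "newtons" is the grip in N (left out, the last holds). Time passes only in rows, so rows that do not move let the fingers close. It gives the time, the measured TCP pose, the force, the opening and the grip force at its end, in the units of the state.
- robot.read_state(): the state, without advancing time (a new reading comes with each control period).
- robot.read_camera(name): name is "scene" or "side" or "wrist"; returns (picture, depth): 420x560x3 uint8, blue, green, red; 420x560 float32, m along the optical axis (not along the pixel's ray), 0 where there is no reading.
- robot.calibration(name): a dict with "fx", "fy", "cx", "cy" (pixels), "D" ([k1, k2, p1, p2, k3] as OpenCV has them; the pictures are not rectified), "extrinsics" (4x4, takes a point from world to camera coordinates). Camera axes: x right, y down, z forward; pixel columns grow to the right and rows downward; lengths in m; the calibration is good to about 2 mm. A picture is of the moment at which its call begins: read the wrist's pose just before it. calibration takes no time and is no camera call; for the wrist camera it gives the pose at the moment of the call.
- robot.close_job(): hands the job in; it is judged then, once.
The state is a dict: "t": time; "q": joint angles; "dq": joint speeds; "joint_torque": joint torques, N m; "tool_pos": TCP position; "orientation": TCP orientation; "force": force on the tool from outside, world axes, zero at the start; "wrist_torque": the same for the moment, N m; "opening": finger opening in m; "gripper_force": force on a finger pad.
Only numpy, scipy, OpenCV 4.12 (cv2) and the standard library are available. Lean on these libraries where they do the work, as an engineer would, in place of code of your own. Each camera call takes 0.05 s, during which the arm holds its last target. There are 200 camera calls.

## Working session

There is one attempt and no reset: what is moved stays moved. The work goes in short steps, Python scripts to look and compute and a tool call to move; the robot and the scene stay as the last step left them, time stands still between calls to the robot, and variables do not carry over. Pictures are saved under pics/ and viewed, at most 10 in all, crops included, and the job is handed in when it is done.

Besides the shell and the picture viewer there is one more tool, called after "Call:" by a JSON object that holds its "method" and its "body", one argument or row to a line. apply_moves: Moves the arm, as the interface text tells. Its arguments: {"type":"object","properties":{"series":{"type":"array"},"claw":{"type":"number"},"newtons":{"type":"number"}},"required":["series"]}

```bash
mkdir -p pics; ls; cat > h.py <<'E'
import numpy as np, cv2
from plant import robot
def cal(n):
    c=robot.calibration(n);K=np.array([[c['fx'],0,c['cx']],[0,c['fy'],c['cy']],[0,0,1]]);return K,np.array(c['D'],float),np.array(c['extrinsics'])
def rays(C,uv):
    K,D,E=C;p=cv2.undistortPoints(np.array(uv,float).reshape(-1,1,2),K,D).reshape(-1,2)
    d=np.c_[p,np.ones(len(p))];R=E[:3,:3];return -R.T@E[:3,3],d@R
def plane(C,uv,z):
    o,d=rays(C,uv);return o+d*((z-o[2])/d[:,2])[:,None]
def bydepth(C,uv,dep):
    o,d=rays(C,uv);uv=np.array(uv).reshape(-1,2).astype(int);return o+d*dep[uv[:,1],uv[:,0]][:,None]
E
python3 - <<'E'
from h import *
s=robot.read_state();print(s['tool_pos'],s['orientation'],s['t'])
ims=[]
for n in ['scene','side']:
    C=cal(n);i,d=robot.read_camera(n);np.savez(n,i=i,d=d,K=C[0],D=C[1],E=C[2]);cv2.imwrite(f'pics/{n}.png',i)
    print(n,-C[2][:3,:3].T@C[2][:3,3])
E
```

```text
pics
[0.27042111 0.53535397 0.40370825] [-7.28032045e-01 -3.05552657e+00  2.69112306e-03] 0.0
scene [0.85563556 0.3174953  0.93137753]
side [-0.06644704 -1.03435422  0.79596803]
```

View pics/scene.png

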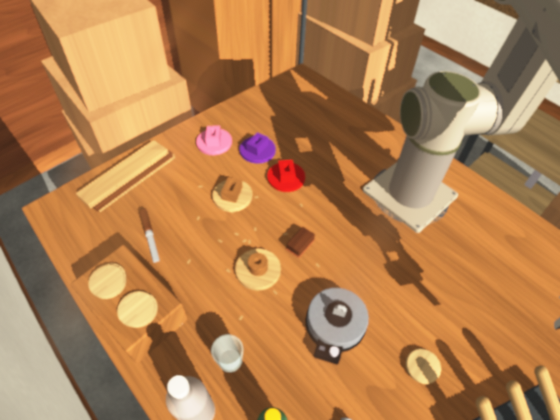

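View pics/side.png

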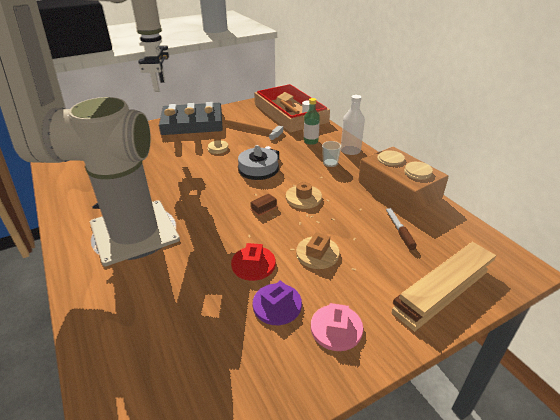

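The scene picture shows these candidates:
- Pale wheel with a block hub at (232,192), side (318,250).
- Pale wheel with a round hub at (258,267), side (303,195).
- Pink, purple and red look-alikes at (214,140), (257,148) and (286,175).
- Plain discs at (107,280), (137,308) and (424,366).

The turntable is at (338,317), side (259,160). I choose the wheel at (232,192) and check it in one crop.

```bash
python3 - <<'E'
from h import *
L={n:np.load(n+'.npz') for n in ['scene','side']}
a=L['scene']['i'];b=L['side']['i']
c=lambda i,u,v:cv2.resize(i[v-33:v+33,u-44:u+44],(400,300),interpolation=cv2.INTER_CUBIC)
cv2.imwrite('pics/crops.png',np.vstack([np.hstack([c(a,233,192),c(b,318,250)]),np.hstack([c(a,338,315),c(b,259,160)])]))
for n,P in [('scene',{'slot':(240,202),'round':(258,280),'drum':(338,340),'hubtop':(232,181)}),('side',{'slot':(318,262),'drum':(259,175),'round':(303,203)})]:
    z=L[n];C=(z['K'],z['D'],z['E'])
    for k,p in P.items(): print(n,k,bydepth(C,[p],z['d']).round(3))
z=L['scene'];C=(z['K'],z['D'],z['E'])
print(plane(C,[(232,192)],.014),plane(C,[(338,317)],.05),plane(C,[(258,268)],.014))
z=L['side'];C=(z['K'],z['D'],z['E'])
print(plane(C,[(318,252)],.014),plane(C,[(259,161)],.05))
E
```

```text
scene slot [[ 0.428 -0.306  0.013]]
scene round [[ 0.555 -0.073  0.011]]
scene drum [[0.53  0.18  0.049]]
scene hubtop [[ 0.413 -0.361  0.048]]
side slot [[ 0.402 -0.388  0.011]]
side drum [[0.454 0.069 0.017]]
side round [[ 0.505 -0.144  0.013]]
[[ 0.42308376 -0.3518938   0.014     ]] [[0.48935532 0.141732   0.05      ]] [[ 0.53264198 -0.09929344  0.014     ]]
[[ 0.42126968 -0.35820798  0.014     ]] [[0.47325655 0.10412669 0.05      ]]
```

View pics/crops.png

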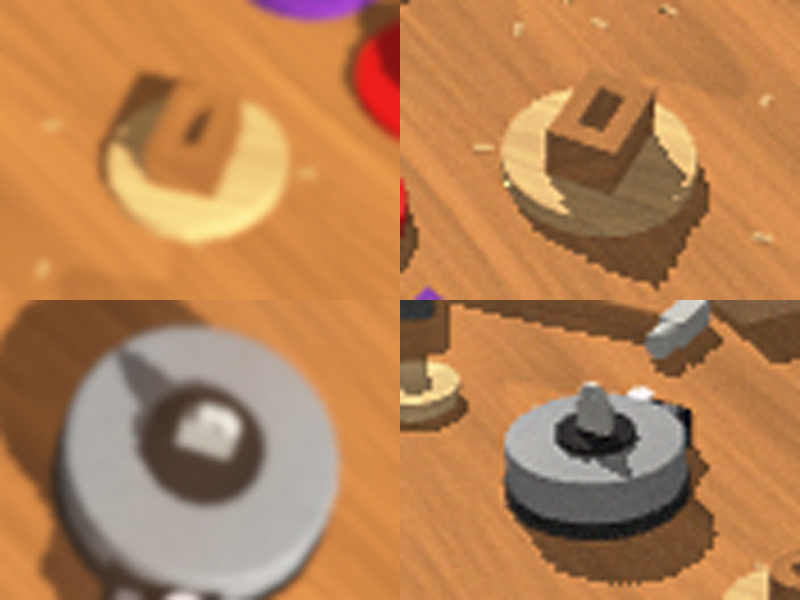

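The crops confirm it. The wheel at scene (232,192) has a rectangular block with a slot, and the drum at scene (338,315) carries a tongue that is upright and unobstructed. The drum lies on the way, so I pass over it and look with the wrist camera.

```bash
cat >> h.py <<'E'
from scipy.spatial.transform import Rotation as Ro
def tool():
    s=robot.read_state();return np.array(s['tool_pos']),Ro.from_rotvec(s['orientation']).as_matrix()
def go(target,ydir=None):
    """print the shift in tool axes (mm) & turn to reach target TCP pointing down with tool y along ydir (rad, mod pi)"""
    p,R=tool();print('tool',p.round(4),'yang',np.arctan2(R[1,1],R[0,1]).round(4),'q',np.round(robot.read_state()['q'],2))
    print('shift tool mm',(R.T@(np.array(target)-p)*1e3).round(1))
    if ydir is None: ydir=np.arctan2(R[1,1],R[0,1])
    y=np.array([np.cos(ydir),np.sin(ydir),0]); 
    if y@R[:,1]<0:y=-y
    z=np.array([0,0,-1.]);G=np.c_[np.cross(y,z),y,z]
    print('turn tool',Ro.from_matrix(R.T@G).as_rotvec().round(4))
E
python3 - <<'E'
from h import *
p,R=tool();K,D,E=cal('wrist');print(K,D)
print('cam in tool',R.T@(-E[:3,:3].T@E[:3,3]-p),'\naxes in tool\n',R.T@E[:3,:3].T)
print(R)
go([.485,.13,.404])
E
```

```text
[[335.21571149   0.         281.90685027]
 [  0.         335.21571149 207.26461042]
 [  0.           0.           1.        ]] [0.0194725 0.        0.        0.        0.       ]
cam in tool [0.07455315 0.00069608 0.01993307] 
axes in tool
 [[ 5.32336874e-04 -9.62255978e-01 -2.72145458e-01]
 [ 9.99999429e-01  7.64518282e-04 -7.47121477e-04]
 [ 9.26982286e-04 -2.72144905e-01  9.62255835e-01]]
[[-8.92582324e-01  4.50883617e-01 -8.71186502e-04]
 [ 4.50884432e-01  8.92581268e-01 -1.38193885e-03]
 [ 1.54511164e-04 -1.62629862e-03 -9.99998666e-01]]
tool [0.2704 0.5354 0.4038] yang 1.103 q [ 1.02  0.13  1.49  0.    1.52 -0.09]
shift tool mm [-3.743e+02 -2.651e+02  2.000e-01]
turn tool [-0.0016 -0.0002 -0.    ]
```

Call:
{"method": "apply_moves", "body": {
  "series": [
    [[-31, -22, 0], [0, 0, 0]],
    [[-31, -22, 0], [0, 0, 0]],
    [[-31, -22, 0], [0, 0, 0]],
    [[-31, -22, 0], [0, 0, 0]],
    [[-31, -22, 0], [0, 0, 0]],
    [[-31, -22, 0], [0, 0, 0]],
    [[-31, -22, 0], [0, 0, 0]],
    [[-31, -22, 0], [0, 0, 0]],
    [[-31, -22, 0], [0, 0, 0]],
    [[-31, -22, 0], [0, 0, 0]],
    [[-31, -22, 0], [0, 0, 0]],
    [[0, 0, 0], [0, 0, 0]]
  ],
  "claw": 1,
  "newtons": 25
}}

```text
t: 1.1
tool_pos: [0.4678, 0.1607, 0.4044]
orientation: [0.736, 3.053, -0.004]
force: [-0.4, 0.2, -0.3]
opening: 0.0927
gripper_force: 0.0
```

```bash
python3 - <<'E'
from h import *
C=cal('wrist');i,d=robot.read_camera('wrist');np.savez('w1',i=i,d=d,K=C[0],D=C[1],E=C[2]);cv2.imwrite('pics/w1.png',i)
go([.42,-.355,.404])
E
```

```text
tool [0.4668 0.1629 0.4043] yang 1.0977 q [ 0.23 -0.16  1.77 -0.    1.53 -0.87]
shift tool mm [-194.3 -482.4    0.8]
turn tool [-0.001  -0.0001 -0.    ]
```

View pics/w1.png

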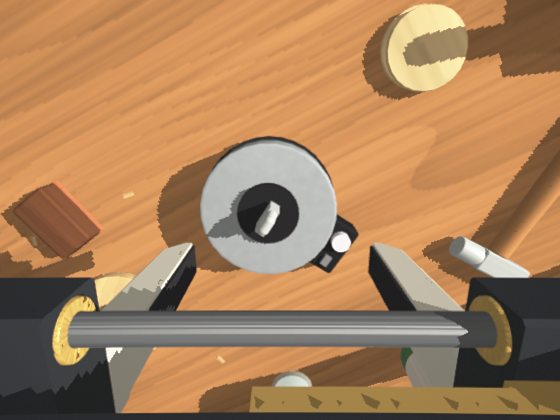

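The wrist view shows the drum at (268,206), the dark flange at (268,213) and the tongue at (268,218).

```bash
cat >> h.py <<'E'
def cloud(C,d):
    v,u=np.mgrid[0:420,0:560];uv=np.c_[u.ravel(),v.ravel()];P=bydepth(C,uv,d);P[d.ravel()==0]=np.nan
    return P.reshape(420,560,3)
E
python3 - <<'E'
from h import *
z=np.load('w1.npz');C=(z['K'],z['D'],z['E']);i=z['i'];P=cloud(C,z['d'])
roi=np.zeros((420,560),bool);roi[170:255,225:312]=1
g=i.max(2)
# drum top (grey) outer circle
hsv=cv2.cvtColor(i,cv2.COLOR_BGR2HSV)
r2=np.zeros_like(roi);r2[130:280,195:342]=1
print('z drum top',np.nanmedian(P[150:165,255:285,2]),'flange z',np.nanmedian(P[205:212,242:250,2]))
m=(np.abs(P[...,2]-P[150:165,255:285,2].mean())<.004)&r2
q=plane(C,np.argwhere(m)[:,::-1],P[150:165,255:285,2].mean())[:,:2].astype(np.float32);print('drum circle',cv2.minEnclosingCircle(q))
dark=((g<70)&roi).astype(np.uint8);n,l,s,c=cv2.connectedComponentsWithStats(dark)
k=1+s[1:,4].argmax();cs,_=cv2.findContours((l==k).astype(np.uint8),0,2)
h=cv2.convexHull(cs[0]).reshape(-1,2);q=plane(C,h,.056)[:,:2].astype(np.float32);print('flange',s[k],cv2.minEnclosingCircle(q),cv2.fitEllipse(q))
for lo,hi in [(.065,.12),(.075,.12),(.085,.12)]:
    m=roi&(P[...,2]>lo)&(P[...,2]<hi);q=P[m][:,:2].astype(np.float32)
    r=cv2.minAreaRect(q*1000);b=cv2.boxPoints(r);e=[b[1]-b[0],b[2]-b[1]];e=max(e,key=np.linalg.norm)
    w,V=np.linalg.eigh(np.cov(q.T))
    print(lo,m.sum(),'zmax',P[m][:,2].max(),r,'ang',np.arctan2(e[1],e[0]),'pca',np.arctan2(V[1,1],V[0,1]),q.mean(0))
E
```

```text
z drum top 0.05014814820081237 flange z 0.05622444299419613Traceback (most recent call last):
  File "<stdin>", line 10, in <module>
  File "h.py", line 9, in plane
    o,d=rays(C,uv);return o+d*((z-o[2])/d[:,2])[:,None]
        ~~~~^^^^^^
  File "h.py", line 6, in rays
    K,D,E=C;p=cv2.undistortPoints(np.array(uv,float).reshape(-1,1,2),K,D).reshape(-1,2)
              ~~~~~~~~~~~~~~~~~~~^^^^^^^^^^^^^^^^^^^^^^^^^^^^^^^^^^^^^^^^
cv2.error: OpenCV(4.12.0) /io/opencv/modules/calib3d/src/undistort.dispatch.cpp:347: error: (-215:Assertion failed) CV_IS_MAT(_src) && CV_IS_MAT(_dst) && (_src->rows == 1 || _src->cols == 1) && (_dst->rows == 1 || _dst->cols == 1) && _src->cols + _src->rows - 1 == _dst->rows + _dst->cols - 1 && (CV_MAT_TYPE(_src->type) == CV_32FC2 || CV_MAT_TYPE(_src->type) == CV_64FC2) && (CV_MAT_TYPE(_dst->type) == CV_32FC2 || CV_MAT_TYPE(_dst->type) == CV_64FC2) in function 'cvUndistortPointsInternal'
```

```bash
python3 - <<'E'
from h import *
z=np.load('w1.npz');C=(z['K'],z['D'],z['E']);i=z['i'];P=cloud(C,z['d'])
roi=np.zeros((420,560),bool);roi[170:255,225:312]=1
g=i.max(2)
r2=np.zeros_like(roi);r2[130:280,195:342]=1
m=(np.abs(P[...,2]-.050)<.003)&r2
q=plane(C,np.argwhere(m)[:,::-1],.050)[:,:2].astype(np.float32);print('drum circle',cv2.minEnclosingCircle(q))
dark=((g<70)&roi).astype(np.uint8);n,l,s,c=cv2.connectedComponentsWithStats(dark)
k=1+s[1:,4].argmax();cs,_=cv2.findContours((l==k).astype(np.uint8),0,2)
h=cv2.convexHull(cs[0]).reshape(-1,2);q=plane(C,h,.056)[:,:2].astype(np.float32);print('flange',s[k],cv2.minEnclosingCircle(q),cv2.fitEllipse(q))
for lo,hi in [(.065,.12),(.075,.12),(.085,.12)]:
    m=roi&(P[...,2]>lo)&(P[...,2]<hi);q=P[m][:,:2].astype(np.float32)
    r=cv2.minAreaRect(q*1000);b=cv2.boxPoints(r);e=[b[1]-b[0],b[2]-b[1]];e=max(e,key=np.linalg.norm)
    w,V=np.linalg.eigh(np.cov(q.T))
    print(lo,m.sum(),'zmax',P[m][:,2].max(),r,'ang',np.arctan2(e[1],e[0]),'pca',np.arctan2(V[1,1],V[0,1]),q.mean(0))
E
```

```text
drum circle ((0.4836162030696869, 0.13566429913043976), 0.07131914049386978)
flange [ 237  183   62   60 2339] ((0.483413964509964, 0.13535985350608826), 0.031944114714860916) ((0.48358699679374695, 0.13556958734989166), (0.06257972121238708, 0.06354375183582306), 39.919281005859375)
0.065 417 zmax 0.09718364363355031 ((483.8674621582031, 135.2914276123047), (10.07363224029541, 28.205001831054688), 30.569486618041992) ang -1.0372576 pca 2.019597638525801 [0.48126915 0.13764423]
0.075 362 zmax 0.09718364363355031 ((483.9234924316406, 135.1965789794922), (10.07363224029541, 27.984670639038086), 30.569486618041992) ang -1.0372574 pca 2.0374645978432815 [0.48168164 0.1373355 ]
0.085 251 zmax 0.09718364363355031 ((483.99859619140625, 135.16969299316406), (9.640398979187012, 24.4966983795166), 31.046323776245117) ang -1.0289347 pca 2.0460388397163474 [0.48241475 0.13695416]
```

The spindle is at (0.4836, 0.1355), tongue angle -1.037 rad, measured size 10 x 28 mm, top at 0.097 m. All of these match the description. Next I move over the slotted wheel.

Call:
{"method": "apply_moves", "body": {
  "series": [
    [[-15, -38, 0], [0, 0, 0]],
    [[-15, -38, 0], [0, 0, 0]],
    [[-15, -38, 0], [0, 0, 0]],
    [[-15, -38, 0], [0, 0, 0]],
    [[-15, -38, 0], [0, 0, 0]],
    [[-15, -38, 0], [0, 0, 0]],
    [[-15, -38, 0], [0, 0, 0]],
    [[-15, -38, 0], [0, 0, 0]],
    [[-15, -38, 0], [0, 0, 0]],
    [[-15, -38, 0], [0, 0, 0]],
    [[-15, -38, 0], [0, 0, 0]],
    [[-10, -20, 0], [0, 0, 0]]
  ]
}}

```text
t: 2.15
tool_pos: [0.4239, -0.3065, 0.4044]
orientation: [-0.73, -3.055, 0.001]
force: [-0.3, 0.9, 0.2]
opening: 0.0924
gripper_force: 0.0
```

```bash
python3 - <<'E'
from h import *
robot.read_camera('scene')
C=cal('wrist');i,d=robot.read_camera('wrist');np.savez('w2',i=i,d=d,K=C[0],D=C[1],E=C[2]);cv2.imwrite('pics/w2.png',i)
go([.42,-.355,.404])
E
```

```text
tool [ 0.4243 -0.3062  0.4041] yang 1.1001 q [-0.72 -0.08  1.7  -0.    1.52 -1.82]
shift tool mm [-18.3 -45.4   0.1]
turn tool [-0.0002 -0.0008 -0.    ]
```

View pics/w2.png

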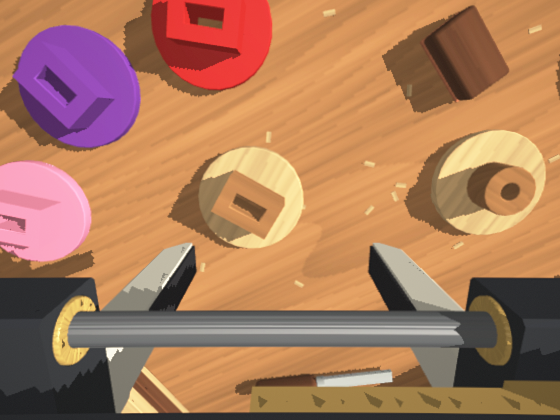

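The slotted wheel is at (250,200), its hub block at (248,203). The round wheel is at (488,183), and there is free bench around the slotted wheel. I measure the hub top and the disc.

```bash
python3 - <<'E'
from h import *
z=np.load('w2.npz');C=(z['K'],z['D'],z['E']);P=cloud(C,z['d'])
roi=np.zeros((420,560),bool);roi[140:255,190:312]=1
m=roi&(P[...,2]>.043)&(P[...,2]<.055);q=P[m][:,:2].astype(np.float32)*1000
r=cv2.minAreaRect(q);b=cv2.boxPoints(r);e=max([b[1]-b[0],b[2]-b[1]],key=np.linalg.norm);a=np.arctan2(e[1],e[0])
print('hub',r,'slot ang',a,'z',np.median(P[m][:,2]))
m=roi&(P[...,2]>.008)&(P[...,2]<.02);q=P[m][:,:2].astype(np.float32)*1000;print('disc',cv2.minEnclosingCircle(q),np.median(P[m][:,2]))
c=np.array(r[0])/1000
go([c[0],c[1],.195],a+np.pi/2)
E
```

```text
hub ((426.49261474609375, -350.7201232910156), (64.19009399414062, 44.69215393066406), 33.11174774169922) slot ang 0.5779092 z 0.04814985101363814
disc ((426.1807556152344, -350.8863220214844), 59.99423599243164) 0.014194781805440287
tool [ 0.4243 -0.3062  0.4041] yang 1.1001 q [-0.72 -0.08  1.7  -0.    1.52 -1.82]
shift tool mm [-22.4 -38.6 209. ]
turn tool [ 2.0000e-04 -9.0000e-04 -1.0487e+00]
```

Call:
{"method": "apply_moves", "body": {
  "series": [
    [[-11, -19, 0], [0, 0, 0]],
    [[-11, -19, 0], [0, 0, 0]],
    [[0, 0, 9], [0, 0, 0.123]],
    [[0, 0, 9], [0, 0, 0.123]],
    [[0, 0, 9], [0, 0, 0.123]],
    [[0, 0, 9], [0, 0, 0.123]],
    [[0, 0, 9], [0, 0, 0.123]],
    [[0, 0, 9], [0, 0, 0.123]],
    [[0, 0, 9], [0, 0, 0.123]],
    [[0, 0, 9], [0, 0, 0.123]],
    [[0, 0, 9], [0, 0, 0.123]],
    [[0, 0, 9], [0, 0, 0.123]]
  ]
}}

```text
t: 3.25
tool_pos: [0.4278, -0.346, 0.3141]
orientation: [-2.362, -2.07, -0.001]
force: [0.4, 0.2, 1.0]
opening: 0.0932
gripper_force: 0.0
```

Call:
{"method": "apply_moves", "body": {
  "series": [
    [[0, 0, 9], [0, 0, 0.123]],
    [[0, 0, 9], [0, 0, 0.123]],
    [[0, 0, 9], [0, 0, 0.123]],
    [[0, 0, 9], [0, 0, 0.123]],
    [[0, 0, 9], [0, 0, 0.123]],
    [[0, 0, 9], [0, 0, 0.123]],
    [[0, 0, 9], [0, 0, 0.123]],
    [[0, 0, 0], [0, 0, 0]],
    [[0, 0, 0], [0, 0, 0]]
  ]
}}

```text
t: 4.0
tool_pos: [0.4274, -0.3463, 0.2511]
orientation: [-3.005, -0.91, 0.001]
force: [0.4, 0.2, 0.2]
opening: 0.0928
gripper_force: 0.0
```

```bash
python3 - <<'E'
from h import *
print(robot.read_state()['t']);go([.4265,-.3507,.206],.578+np.pi/2)
E
```

```text
4.0
tool [ 0.4274 -0.3463  0.2511] yang -0.9826 q [-0.77  0.13  1.78  0.    1.23  0.21]
shift tool mm [-3.2  3.2 45.1]
turn tool [-0.002   0.      0.0102]
```

Call:
{"method": "apply_moves", "body": {
  "series": [
    [[-3, 3, 9], [0, 0, 0.01]],
    [[0, 0, 12], [0, 0, 0]],
    [[0, 0, 12], [0, 0, 0]],
    [[0, 0, 12], [0, 0, 0]],
    [[0, 0, 0], [0, 0, 0]]
  ]
}}

```text
t: 4.42
tool_pos: [0.4248, -0.3509, 0.2028]
orientation: [-3.009, -0.887, 0.004]
force: [-0.6, 0.0, -1.0]
opening: 0.093
gripper_force: 0.0
```

Call:
{"method": "apply_moves", "body": {
  "series": [
    [[0, 0, 0], [0, 0, 0]],
    [[0, 0, 0], [0, 0, 0]],
    [[0, 0, 0], [0, 0, 0]],
    [[0, 0, 0], [0, 0, 0]],
    [[0, 0, 0], [0, 0, 0]],
    [[0, 0, 0], [0, 0, 0]],
    [[0, 0, 0], [0, 0, 0]],
    [[0, 0, 0], [0, 0, 0]]
  ],
  "claw": 0,
  "newtons": 25
}}

```text
t: 5.08
tool_pos: [0.4261, -0.3519, 0.2069]
orientation: [-3.013, -0.887, 0.0]
force: [-1.6, 3.4, 2.5]
opening: 0.044
gripper_force: 1.4
```

The opening is 44 mm, which is the block's width. Lift.

Call:
{"method": "apply_moves", "body": {
  "series": [
    [[0, 0, 0], [0, 0, 0]],
    [[0, 0, 0], [0, 0, 0]],
    [[0, 0, -10], [0, 0, 0]],
    [[0, 0, -20], [0, 0, 0]],
    [[0, 0, -25], [0, 0, 0]],
    [[0, 0, -25], [0, 0, 0]],
    [[0, 0, -25], [0, 0, 0]],
    [[0, 0, -25], [0, 0, 0]],
    [[0, 0, -20], [0, 0, 0]],
    [[0, 0, 0], [0, 0, 0]],
    [[0, 0, 0], [0, 0, 0]]
  ]
}}

```text
t: 6.0
tool_pos: [0.4264, -0.3524, 0.358]
orientation: [3.011, 0.887, 0.002]
force: [-0.9, 0.5, -2.9]
opening: 0.0438
gripper_force: 25.0
```

```bash
python3 - <<'E'
from h import *
s=robot.read_state();print(s['t'],s['opening'],s['gripper_force'],s['force']);go([.4836,.1355,.355],-1.037+np.pi/2)
E
```

```text
6.0 0.04379477885936012 24.996415972709656 [-0.92498639  0.45029261 -2.94453025]
tool [ 0.4264 -0.3524  0.358 ] yang -0.9981 q [-0.78  0.03  1.68 -0.    1.43  0.21]
shift tool mm [ 312.5 -379.     2. ]
turn tool [ 0.0029  0.0019 -1.5319]
```

Call:
{"method": "apply_moves", "body": {
  "series": [
    [[12, -15, 0], [0, 0, 0]],
    [[24, -29, 0], [0, 0, 0]],
    [[24, -29, 0], [0, 0, 0]],
    [[24, -29, 0], [0, 0, 0]],
    [[24, -29, 0], [0, 0, 0]],
    [[24, -29, 0], [0, 0, 0]],
    [[24, -29, 0], [0, 0, 0]],
    [[24, -29, 0], [0, 0, 0]],
    [[24, -29, 0], [0, 0, 0]],
    [[24, -29, 0], [0, 0, 0]],
    [[24, -29, 0], [0, 0, 0]],
    [[24, -29, 0], [0, 0, 0]]
  ]
}}

```text
t: 7.0
tool_pos: [0.4761, 0.0801, 0.3543]
orientation: [-3.013, -0.887, 0.005]
force: [0.8, 0.2, -1.8]
opening: 0.0439
gripper_force: 25.0
```

Call:
{"method": "apply_moves", "body": {
  "series": [
    [[24, -29, 0], [0, 0, 0]],
    [[12, -15, 0], [0, 0, 0]],
    [[0, 0, 0], [0, 0, -0.11]],
    [[0, 0, 0], [0, 0, -0.11]],
    [[0, 0, 0], [0, 0, -0.11]],
    [[0, 0, 0], [0, 0, -0.11]],
    [[0, 0, 0], [0, 0, -0.11]],
    [[0, 0, 0], [0, 0, -0.11]],
    [[0, 0, 0], [0, 0, -0.11]],
    [[0, 0, 0], [0, 0, -0.11]],
    [[0, 0, 0], [0, 0, -0.11]],
    [[0, 0, 0], [0, 0, -0.11]]
  ]
}}

```text
t: 8.0
tool_pos: [0.4827, 0.1346, 0.354]
orientation: [-2.097, -2.336, 0.005]
force: [0.6, 0.3, -1.4]
opening: 0.0438
gripper_force: 25.0
```

Call:
{"method": "apply_moves", "body": {
  "series": [
    [[0, 0, 0], [0, 0, -0.11]],
    [[0, 0, 0], [0, 0, -0.11]],
    [[0, 0, 0], [0, 0, -0.11]],
    [[0, 0, 0], [0, 0, -0.1]],
    [[0, 0, 0], [0, 0, 0]],
    [[0, 0, 0], [0, 0, 0]],
    [[0, 0, 0], [0, 0, 0]]
  ]
}}

```text
t: 8.58
tool_pos: [0.4831, 0.1346, 0.3554]
orientation: [-1.563, -2.723, 0.002]
force: [-0.4, 0.5, -2.6]
opening: 0.0438
gripper_force: 25.0
```

```bash
python3 - <<'E'
from h import *
s=robot.read_state();print(s['t'],s['opening'],s['gripper_force'],s['force'])
C=cal('wrist');i,d=robot.read_camera('wrist');np.savez('w3',i=i,d=d,K=C[0],D=C[1],E=C[2]);cv2.imwrite('pics/w3.png',i)
go([.4836,.1355,.358],-1.037+np.pi/2)
E
```

```text
8.5833 0.04377418306503352 24.996366798877716 [-0.42589144  0.49419969 -2.56210706]
tool [0.4832 0.1346 0.3558] yang 0.5292 q [ 0.17 -0.11  1.82 -0.    1.43 -0.36]
shift tool mm [ 0.5  0.8 -2.2]
turn tool [-0.0013 -0.0005 -0.0046]
```

View pics/w3.png

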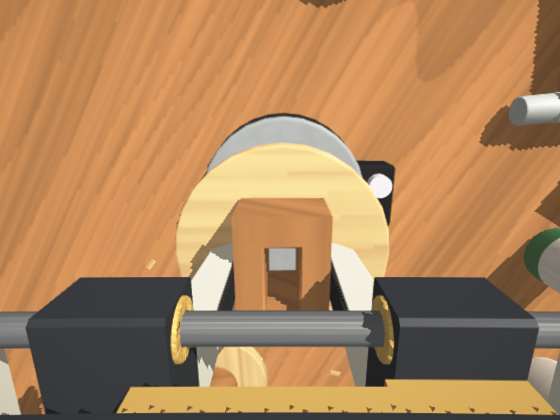

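The wheel is held level at (283,240). The tongue shows through the slot at (283,258), in line with it. I measure the wheel as held.

```bash
python3 - <<'E'
from h import *
z=np.load('w3.npz');C=(z['K'],z['D'],z['E']);P=cloud(C,z['d'])
roi=np.zeros((420,560),bool);roi[135:277,170:395]=1
m=roi&(np.abs(P[...,2]-np.nanmedian(P[165:185,260:300,2]))<.005);A=P[m]
f=np.linalg.lstsq(np.c_[A[:,:2]-A[:,:2].mean(0),np.ones(len(A))],A[:,2],rcond=None)[0];print('disc plane slope, z',f)
cs,_=cv2.findContours(m.astype(np.uint8),0,1);h=max(cs,key=len).reshape(-1,2);h=h[(h[:,1]<265)]
hull=cv2.convexHull(h).reshape(-1,2);hull=hull[hull[:,1]<235]
Q=plane(C,hull,f[2])[:,:2]
s=np.linalg.lstsq(np.c_[2*Q,np.ones(len(Q))],(Q**2).sum(1),rcond=None)[0];print('disc centre',s[:2],'r',np.sqrt(s[2]+s[:2]@s[:2]))
# hub top front edge & sides
m=roi&(np.abs(P[...,2]-f[2]-.034)<.004);H=P[m]
p,R=tool();T=(H-p)@R;print('hub top in tool x',np.percentile(T[:,0],[0,1,99,100])*1e3,'y',np.percentile(T[:,1],[0,1,99,100])*1e3,'z',np.median(H[:,2]))
E
```

```text
disc plane slope, z [-0.00019721 -0.00384969  0.1627319 ]
disc centre [0.483478   0.13531228] r 0.05931469366628983
hub top in tool x [ 2.34777011  3.42832244 31.73851824 32.18700115] y [-36.04812692 -32.54896605  34.41969472  38.22807525] z 0.1966818885685217
```

The wheel is level, centred on the spindle to within 0.3 mm, and has 93 mm to go. I lower it.

Call:
{"method": "apply_moves", "body": {
  "series": [
    [[0, 0, 10], [0, 0, 0]],
    [[0, 0, 15], [0, 0, 0]],
    [[0, 0, 13], [0, 0, 0]],
    [[0, 0, 8], [0, 0, 0]],
    [[0, 0, 8], [0, 0, 0]],
    [[0, 0, 0], [0, 0, 0]],
    [[0, 0, 0], [0, 0, 0]]
  ]
}}

```text
t: 9.22
tool_pos: [0.4833, 0.1347, 0.3023]
orientation: [-1.559, -2.726, 0.001]
force: [0.3, 0.5, -2.5]
opening: 0.0438
gripper_force: 25.0
```

Call:
{"method": "apply_moves", "body": {
  "series": [
    [[0, 0, 6], [0, 0, 0]],
    [[0, 0, 6], [0, 0, 0]],
    [[0, 0, 6], [0, 0, 0]],
    [[0, 0, 6], [0, 0, 0]],
    [[0, 0, 6], [0, 0, 0]],
    [[0, 0, 4], [0, 0, 0]],
    [[0, 0, 0], [0, 0, 0]],
    [[0, 0, 0], [0, 0, 0]]
  ]
}}

```text
t: 9.88
tool_pos: [0.4833, 0.1347, 0.2683]
orientation: [-1.559, -2.727, 0.001]
force: [0.2, -0.8, -2.6]
opening: 0.0439
gripper_force: 25.0
```

Call:
{"method": "apply_moves", "body": {
  "series": [
    [[0, 0, 2], [0, 0, 0]],
    [[0, 0, 2], [0, 0, 0]],
    [[0, 0, 1], [0, 0, 0]],
    [[0, 0, 0.5], [0, 0, 0]],
    [[0, 0, 0], [0, 0, 0]],
    [[0, 0, 0], [0, 0, 0]]
  ]
}}

```text
t: 10.38
tool_pos: [0.4835, 0.1347, 0.2633]
orientation: [1.559, 2.727, 0.0]
force: [0.2, -0.3, -1.5]
opening: 0.0438
gripper_force: 25.0
```

Call:
{"method": "apply_moves", "body": {
  "series": [
    [[0, 0, 0.5], [0, 0, 0]],
    [[0, 0, 0.5], [0, 0, 0]],
    [[0, 0, 0], [0, 0, 0]],
    [[0, 0, 0], [0, 0, 0]]
  ]
}}

```text
t: 10.72
tool_pos: [0.4836, 0.1347, 0.2628]
orientation: [1.559, 2.727, 0.0]
force: [-3.5, -0.7, 5.7]
opening: 0.0439
gripper_force: 25.0
```

Contact with the flange: the vertical force rose by about 8 N. I release gently, then retreat.

Call:
{"method": "apply_moves", "body": {
  "series": [
    [[0, 0, 0], [0, 0, 0]],
    [[0, 0, 0], [0, 0, 0]],
    [[0, 0, 0], [0, 0, 0]],
    [[0, 0, 0], [0, 0, 0]],
    [[0, 0, 0], [0, 0, 0]],
    [[0, 0, 0], [0, 0, 0]],
    [[0, 0, 0], [0, 0, 0]],
    [[0, 0, 0], [0, 0, 0]]
  ],
  "claw": 0.9
}}

```text
t: 11.38
tool_pos: [0.4835, 0.1347, 0.2622]
orientation: [1.559, 2.727, -0.0]
force: [-0.4, 0.8, -0.0]
opening: 0.0835
gripper_force: 0.0
```

Call:
{"method": "apply_moves", "body": {
  "series": [
    [[0, 0, -8], [0, 0, 0]],
    [[0, 0, -15], [0, 0, 0]],
    [[0, 0, -20], [0, 0, 0]],
    [[0, 0, -25], [0, 0, 0]],
    [[0, 0, -25], [0, 0, 0]],
    [[0, 0, -20], [0, 0, 0]],
    [[0, 0, 0], [0, 0, 0]],
    [[0, 0, 0], [0, 0, 0]]
  ]
}}

```text
t: 12.05
tool_pos: [0.4839, 0.1348, 0.3773]
orientation: [1.558, 2.725, 0.004]
force: [0.5, -0.0, 0.2]
opening: 0.0837
gripper_force: 0.0
```

```bash
python3 - <<'E'
from h import *
C=cal('wrist');i,d=robot.read_camera('wrist');cv2.imwrite('pics/w4.png',i);P=cloud(C,d)
print(robot.read_state()['t'],robot.read_state()['force'])
ok=(np.hypot(P[...,0]-.4836,P[...,1]-.1355)<.08)
m=ok&(np.abs(P[...,2]-.070)<.006);A=P[m]
f=np.linalg.lstsq(np.c_[A[:,:2]-[.4836,.1355],np.ones(len(A))],A[:,2],rcond=None)[0];print('disc slope,z (want .070)',f,cv2.minEnclosingCircle(A[:,:2].astype(np.float32)))
m=ok&(np.abs(P[...,2]-.104)<.006);H=P[m];r=cv2.minAreaRect(H[:,:2].astype(np.float32)*1000);b=cv2.boxPoints(r);e=max([b[1]-b[0],b[2]-b[1]],key=np.linalg.norm)
print('hub',r,np.arctan2(e[1],e[0]),np.median(H[:,2]))
E
```

```text
12.1 [-0.07453238 -0.04393027 -0.09379861]
disc slope,z (want .070) [ 0.00043945 -0.00164513  0.07020344] ((0.4845094382762909, 0.13434626162052155), 0.060104675590991974)
hub ((484.5297546386719, 134.48129272460938), (43.96548080444336, 64.61116790771484), 30.66152000427246) -1.0356517 0.10414342981404956
```

View pics/w4.png

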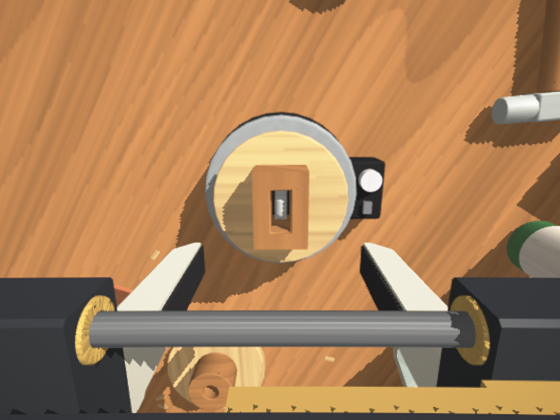

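The wheel sits flat on the drum at (281,200) with the tongue in its slot. It is 1.4 mm off the axis, at the right height, and the gripper is clear.

```bash
python3 -c "
from plant import robot
print(robot.close_job())"
```

```text
the job is handed in; nothing more can be done
None
```

The slotted wheel is on the turntable with the tongue in its slot, flat and fully home. It was released about 1.4 mm off the axis, the round-holed wheel was not touched, and I handed the job in at about 12 s; no verdict was returned.

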